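# Shift the air selector through its gate

## Task

Switch the workshop air over at the selector box: with the fingertips, push its knob along the L-shaped slot to the corner, then sideways along the other leg until it is fully home at the end of the slot, and leave it there. Only push the knob: do not grip it from two sides or pull it up. Leave the brass coupler, the flow cup and the small bottle standing where they are.

Things in the scene. Friction and masses are not known exactly. Their poses are not given: they have to be found in the camera images.
- selector: Fixed grey box with a bare metal top, 150 (x) x 130 (y) x 45 mm high, level on the bench, yaw within 0.4 rad; origin under its centre. Two brass ports stick out 16 mm at +x. In its 5 mm top plate is an L-shaped slot 15 mm wide; centre line in the box frame from (x,y) = (-35,22) mm along +x to the corner (25,22), then along -y to the end (25,-23). Screw heads at its corners stand 2 mm proud.
- slot_corner (a point): Corner of the slot: crossing of the two legs' centre lines, at the height of the plate's upper face (45 mm above the bench). Axes as the box. Near by, fixed: a tall locker beyond x = 0.6 m, y = 0.35 m, a vice to the left nearer the robot, a drawer cabinet to the right beyond x = 0.57 m, y below 0; come in from the robot side.
- slot_end (a point): End of the slot's second leg, where the pin's centre belongs in the end, at the height of the plate's upper face. Axes as the box.
- knob_center (a point): Centre of the knob: black block 32 x 32 mm, 44 mm high, from 55 to 99 mm above the bench, bright disc on top, on a 12 mm steel pin through the slot. It slides level, never turns (sides parallel to the box) and stays where it is left; moving it takes about 1.5 to 3 N plus rubbing. The slot's walls stop the pin solidly, with 1.5 mm play to each side.
- carriage (a joint): Position of the knob along the first leg (box +x), m: 0 at the start of the slot, 0.060 on the centre line of the second leg; the wall stops it at about 0.0615. It starts between 0 and 0.02.
- follower (a joint): Position of the knob along the second leg (box -y), m: 0 on the centre line of the first leg, 0.045 at slot_end; the wall stops it at about 0.0465. It can leave 0 only at the corner.
- knob (a joint): How far the knob has been pulled up, m: 0 down (a spring and its weight, together 2 N and more, keep it down), at most 0.015.
- knob_near: The knob's side face towards the box's -x (origin 3 mm inside the middle of that face; face 32 mm wide, 44 mm high). This is the face to push along the first leg.
- knob_far: The knob's side face towards the box's +x, likewise.
- knob_left: The knob's side face towards the box's +y, likewise. This is the face to push along the second leg.
- knob_right: The knob's side face towards the box's -y, likewise.
- air_coupler_center (a point): Centre of the brass air coupler standing loose beside the box, 27 mm across, 50 mm high. A bystander.
- flow_cup_center (a point): Centre of the small aluminium flow cup standing loose beside the box, 55 mm across, 74 mm high. A bystander.
- hardener_center (a point): Centre of the small brown dropper bottle standing loose beyond the box, 33 mm across, 102 mm high. A bystander.
Things that resemble listed ones, but are neither listed nor needed, are in the scene too. Of the things like the part that bears hardener_center, leave any that is red; of the rest the smaller one is meant.

How it is judged:
By the outcome, as a careful person would: the job done as asked, in the order asked, and still so for the second after the job is handed in, with the robot touching nothing.
It also fails if it takes over 51 s, if anything falls off the work surface, if the arm or the gripper's body presses on something with over 40 N, if the wrist force passes 120 N, or if a joint passes its speed limit or range.

## Robot

A 7-joint arm with a two-finger parallel gripper is mounted at the origin on the work surface; the furniture and walls round the work are solid. World frame = base frame: x ahead of the robot, y to its left, z up, the work surface at z = 0. Lengths are in m, angles in rad, forces in N, time in s.
With the tool pointing down it reaches from about 0.425 to 0.95 m from the base axis. Payload 4.7 kg.
Tool frame: the origin (TCP) lies at the very end of the fingers, on their centre line; the grasp point (between the pads) lies 19 mm behind it; z points along the fingers, y is the direction in which the jaws open and shut (so a half turn about z gives the same grasp; the last joint's range is limited). The gripper opens to 85 mm and grips with 20 to 120 N. Pads are 22 mm wide; open, the fingers measure 114 mm over their backs; the gripper's body (76 mm by 85 mm) begins 54 mm behind the grasp point. The pads swing forward as they close: fully open they stand 13 mm farther back than shut.
Start: joints at [-1.215, 0.469, -0.049, 1.532, 0.024, 1.141, -0.082], TCP at [0.253, 0.626, 0.231] pointing down, gripper open.
Joint ranges: [-2.59, 2.59], [-0.33, 1.99], [-1.39, 1.29], [0.1, 2.45], [-1.04, 4.18], [0.21, 1.99], [-2.66, 2.66]. Speed limits (rad/s): [2.57, 2.57, 3.14, 3.14, 3.14, 3.14, 3.14].

## Interface

Orientations are given as [roll, pitch, yaw] about the fixed x, y, z axes, in that order (R = Rz(yaw) Ry(pitch) Rx(roll)).
In Python, from station import manip, imaging, close_job gives the robot as it stands.
- The arm moves only by the tool send_rows, never from a script. Its argument "targets" is text: rows parted by semicolons, each of 6 numbers parted by spaces: the shift along the tool's x, y, z in units of 0.6 m (1.0 is 0.6 m), then the turn, a rotation vector about the tool's x, y, z in units of pi rad (1.0 is pi rad). In form: tx ty tz rx ry rz; .... A call has exactly 5 rows; each row is the pose to reach, as a shift and turn from the pose measured when the call began, along the tool's axes at that moment, turning the shorter way round; what a row does not reach only later rows make up. A row lasts 1/10 s, in which the tool goes at most 50 mm and 8.59 degrees, less where a joint would pass 70% of its speed; a pose out of reach is approached as far as the arm can. A call with a number of a shift or a turn outside -1 to 1 is refused whole. A call with a gripper value outside its range is refused whole. "fingers" is the closure, from 0 (fully open) to 1 (shut), set as the call begins (left out, the last holds). The fingers move at their own pace and stop on an object; "newtons" is the grip in N (left out, the last holds). Time passes only in rows, so rows that repeat a pose let the fingers close, or fill a call up. It gives the time, the measured TCP pose, the force and the opening at its end, in the units of the state.
- manip.read_state(): the state, without advancing time (a new reading comes with each control period).
- imaging.get_image(name): name is "scene" or "top"; returns a dict with "color" (384x512x3 uint8, red, green, blue), "mtx" (3x3 intrinsics, pixels), "dist" ([k1, k2, p1, p2, k3] as OpenCV has them; the pictures are not rectified), "extrinsics" (4x4, takes a point from camera to world coordinates). Camera axes: x right, y down, z forward; pixel columns grow to the right and rows downward; lengths in m; the calibration is good to about 2 mm. A picture is of the moment at which its call begins. There is no depth.
- close_job(): hands the job in, once; it reports no verdict.
The state is a dict: "t": time; "joint_pos": joint angles; "qd": joint speeds; "effort": joint torques, N m; "eef_pos": TCP position; "ee_rot": TCP orientation; "ft_force": force on the tool from outside, world axes, zero at the start; "ft_torque": the same for the moment, N m; "width": finger opening in m.
Only numpy, scipy, OpenCV 4.12 (cv2) and the standard library are available. Lean on these libraries where they do the work, as an engineer would, in place of code of your own. Each camera call takes 0.05 s, during which the arm holds its last target.

## Working session

There is one attempt and no reset: what is moved stays moved. The work goes in short steps, Python scripts to look and compute and a tool call to move; the robot and the scene stay as the last step left them, time stands still between calls to the robot, and variables do not carry over. Pictures are saved under pics/ and viewed, and the job is handed in when it is done.

Besides the shell and the picture viewer there is one more tool, called as name(argument=value, ...) on one line, values as JSON. send_rows: Moves the arm, as the interface text tells. Its arguments: {"type":"object","properties":{"targets":{"type":"string"},"fingers":{"type":"number"},"newtons":{"type":"number"}},"required":["targets"]}

```bash
ls; mkdir -p pics
python3 - <<'E'
from station import manip, imaging
import cv2,pickle
s=manip.read_state()
for k,v in s.items(): print(k,v)
for n in("scene","top"):
    d=imaging.get_image(n); pickle.dump(d,open(f"{n}0.pkl","wb"))
    cv2.imwrite(f"pics/{n}0.png",cv2.resize(d["color"][:,:,::-1],(800,600),interpolation=cv2.INTER_CUBIC))
    print(n,d["mtx"].tolist(),d["dist"],d["extrinsics"].tolist())
E
```

```text
pics
t 0.0
joint_pos [-1.21489791  0.4694738  -0.04857759  1.53373063  0.02408056  1.14098628
 -0.08228591]
qd [ 0.00127382  0.00202941  0.00094381  0.00036008  0.00050812 -0.00177403
  0.00149081]
effort [-3.64588436e-05 -5.10317552e+01 -4.67042159e-02 -2.37724811e+01
  1.07384709e-02  7.28643558e-03  2.38026303e-06]
eef_pos [0.25314659 0.62508565 0.23022401]
ee_rot [-3.13958043e+00  6.48673524e-05  2.75681722e+00]
ft_force [ 0.65891885 -0.08130037 -0.15515387]
ft_torque [-0.03338304  0.00337262  0.02757876]
width 0.08517982075506088
scene [[478.75193236658276, 0.0, 263.7034378433368], [0.0, 478.75193236658276, 190.2657943595932], [0.0, 0.0, 1.0]] [-0.14600383  0.          0.          0.          0.        ] [[0.4543652133491531, -0.6740465345887016, 0.5824203998033902, 0.0504371116965061], [-0.8907057782827873, -0.35401995223792204, 0.2851545018952241, -0.1538108277199205], [0.013981038295944504, -0.6483295015857459, -0.7612314943180856, 0.7859499130150291], [0.0, 0.0, 0.0, 1.0]]
top [[449.848758991116, 0.0, 255.8552827868916], [0.0, 449.848758991116, 185.2772070911808], [0.0, 0.0, 1.0]] [0.04008501 0.         0.         0.         0.        ] [[0.11379247002526051, -0.9660868038332356, 0.23179206462869692, 0.40912715833435886], [-0.993503314124481, -0.11101871795387956, 0.02502017361150829, 0.10170042840511238], [0.001561598291265993, -0.2331332917520806, -0.9724435354752565, 0.9132477041550768], [0.0, 0.0, 0.0, 1.0]]
```

View pics/scene0.png

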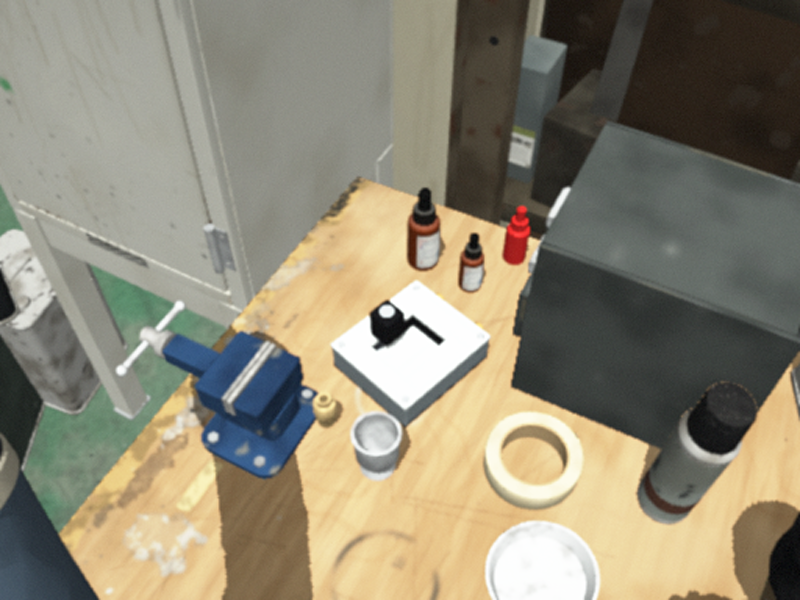

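View pics/top0.png

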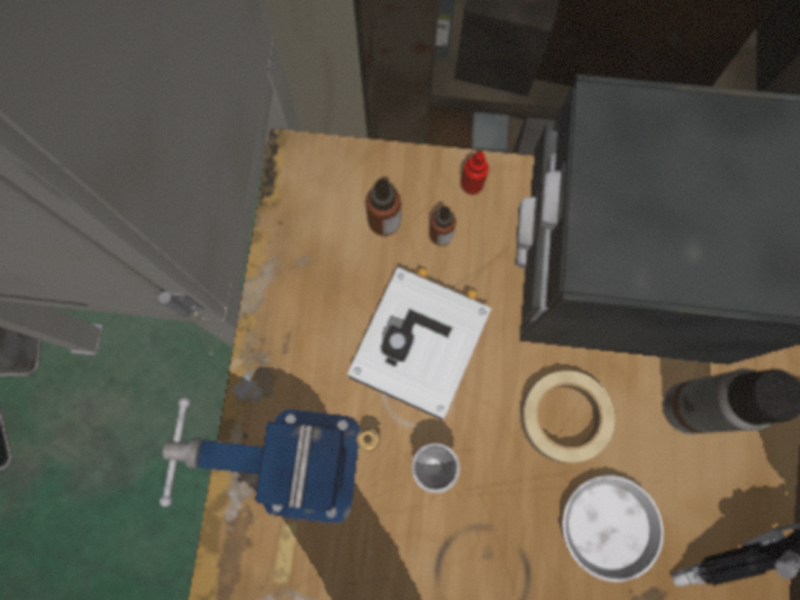

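The scene shows the box with its knob at (387,318) and the slot at (375,345)-(440,340). In the top view the box corners are (400,268), (490,308), (440,415) and (349,373), and the disc is at (398,341).

Bottle candidates (top view): large brown (384,207), small brown (443,225), red (475,173). The one meant is the small brown one at (443,225), since the red is excluded and it is the smaller of the rest. All three only need to be avoided. The coupler is at (368,440) and the cup at (436,467).

```bash
cat > h.py <<'E'
import numpy as np,cv2,pickle
def ray(d,px,z):
    px=np.array(px,float).reshape(-1,1,2)
    u=cv2.undistortPoints(px,d["mtx"],np.array(d["dist"])).reshape(-1,2)
    E=np.array(d["extrinsics"]);v=np.c_[u,np.ones(len(u))]@E[:3,:3].T;o=E[:3,3]
    return o+v*((z-o[2])/v[:,2])[:,None]
def proj(d,P):
    E=np.linalg.inv(np.array(d["extrinsics"]))
    return cv2.projectPoints(np.array(P,float).reshape(-1,1,3),cv2.Rodrigues(E[:3,:3])[0],E[:3,3],d["mtx"],np.array(d["dist"]))[0].reshape(-1,2)
def boxpose(d,seed):
    g=d["color"].min(2); best=None
    m=((g>(150 if g.max()>230 else 130))&(d["color"].max(2).astype(int)-g<40)).astype(np.uint8)
    m=cv2.morphologyEx(m,cv2.MORPH_OPEN,np.ones((3,3)))
    for c in cv2.findContours(m,cv2.RETR_EXTERNAL,cv2.CHAIN_APPROX_NONE)[0]:
        if cv2.pointPolygonTest(cv2.convexHull(c),seed,False)>0 and cv2.contourArea(c)>800: best=c
    P=ray(d,cv2.convexHull(best).reshape(-1,2)+0.0,0.045)[:,:2]
    return cv2.minAreaRect((P*1000).astype(np.float32)),best
E
python3 - <<'E'
from h import *
for n,seed in(("top",(265,230)),("scene",(265,230))):
    d=pickle.load(open(n+"0.pkl","rb"))
    r,c=boxpose(d,seed);print(n,r,cv2.boxPoints(r).tolist())
    im=d["color"][:,:,::-1].copy();cv2.drawContours(im,[c],-1,(0,0,255),1)
    im=im[150:300,190:340] if n=="top" else im[100:320,190:330]
    cv2.imwrite(f"pics/crop_{n}.png",cv2.resize(im,None,fx=600/im.shape[0],fy=600/im.shape[0],interpolation=cv2.INTER_CUBIC))
E
```

```text
top ((554.3043212890625, 92.40742492675781), (132.2283477783203, 151.93934631347656), 72.28498840332031) [[461.8196105957031, 52.544525146484375], [606.5542602539062, 6.31201171875], [646.7890625, 132.27032470703125], [502.05438232421875, 178.50283813476562]]
scene ((553.9989013671875, 93.8625259399414), (134.64120483398438, 154.54750061035156), 72.14334106445312) [[459.8047180175781, 53.479949951171875], [606.9071655273438, 6.0900115966796875], [648.193115234375, 134.24510192871094], [501.09063720703125, 181.63504028320312]]
```

Run:
```python
import cv2,numpy as np
a=cv2.imread("pics/crop_top.png");b=cv2.imread("pics/crop_scene.png")
c=np.hstack([a,b]);f=800/c.shape[1];cv2.imwrite("pics/crops.png",cv2.resize(c,None,fx=f,fy=f))
```

```text
(no output)
```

View pics/crop_top.png

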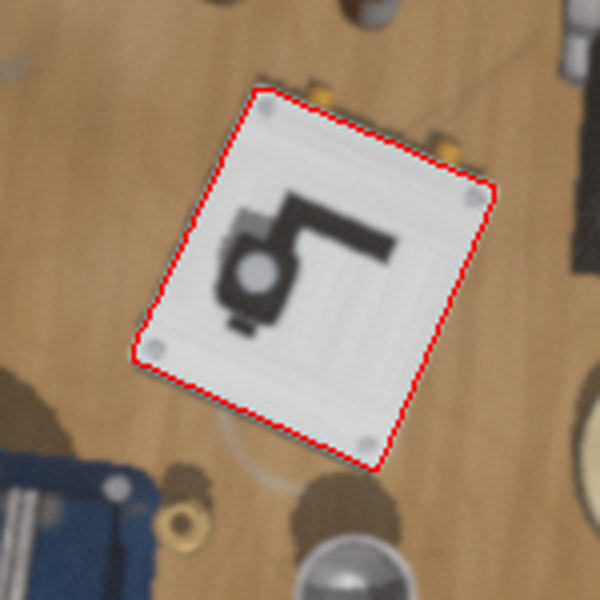

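View pics/crop_scene.png

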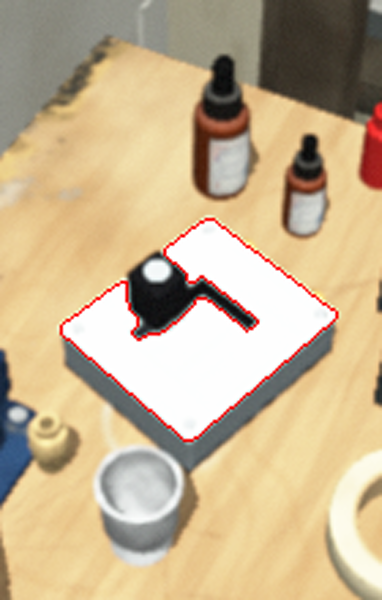

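```bash
cat >> h.py <<'E'
C=np.array([.5542,.0927]);YAW=np.deg2rad(-17.75)
RB=np.array([[np.cos(YAW),-np.sin(YAW)],[np.sin(YAW),np.cos(YAW)]])
def tobox(p): return (np.array(p)[...,:2]-C)@RB
def frombox(b): return C+np.array(b)@RB.T
E
python3 - <<'E'
from h import *
k=512/800
T=pickle.load(open("top0.pkl","rb"));S=pickle.load(open("scene0.pkl","rb"))
for n,d,p in(("top",T,(255,218)),("scene",S,(247,200))):
    x0,y0=p[0]-10,p[1]-10
    g=d["color"].min(2)[y0:y0+20,x0:x0+20]
    m=(g>110).astype(np.uint8); nb,l,st,ce=cv2.connectedComponentsWithStats(m)
    for i in range(1,nb):
        if st[i,4]>8:
            q=ce[i]+[x0,y0]; w=ray(d,q,.099)[0]; print(n,"disc",q,st[i],w,"box mm",tobox(w)*1000)
for nm,p,z in(("vice right edge",(357,440),.08),("vice top mid",(310,465),.1),("vice screw far",(290,420),.05),("cup rim",(436,467),.074),("coupler",(368,440),.05),("smallbottle base",(442,240),.0)):
    w=ray(T,np.array(p)*k,z)[0];print(nm,w,tobox(w)*1000)
for nm,p in(("slot end",(390,248)),("corner",(293,205))):
    w=ray(T,np.array(p)/4+[190,150],.045)[0];print(nm,tobox(w)*1000)
# vice height by two views: front/top jaw corner right-far 
def tri(a,b):
    o=[np.array(d["extrinsics"])[:3,3] for d in(T,S)];v=[ray(d,np.array(p)*k,0)[0]-oo for d,p,oo in zip((T,S),(a,b),o)]
    A=np.c_[v[0],-v[1]];s=np.linalg.lstsq(A,o[1]-o[0],rcond=None)[0]
    P,Q=o[0]+v[0]*s[0],o[1]+v[1]*s[1];return (P+Q)/2,np.linalg.norm(P-Q)
print("vice jaw far",tri((307,427),(270,345)),tri((297,505),(230,410)))
E
```

```text
top disc [245.82352941 210.41176471] [ 0  0  4  8 17] [0.55395148 0.13555113 0.099     ] box mm [-13.30047172  40.73547524]
top disc [263.15789474 220.52631579] [15  0  5 20 38] [0.53895385 0.10186428 0.099     ] box mm [-17.3142261    4.08001416]
top disc [253.87179487 217.61538462] [ 4  5 10 10 78] [0.54235609 0.11933253 0.099     ] box mm [-19.39940096  21.7539214 ]
scene disc [246.8852459  195.18032787] [  0   0  20  14 183] [0.5506752  0.12585398 0.099     ] box mm [-13.46447255  30.50112026]
vice right edge [0.42414675 0.15193462 0.08      ] [-141.92069185   16.76620538]
vice top mid [0.3908488  0.19944883 0.1       ] [-188.11890759   51.86718917]
vice screw far [0.43896262 0.23702741 0.05      ] [-153.75187488  102.32505086]
cup rim [0.40449954 0.05773847 0.074     ] [-131.91557102  -78.93554119]
coupler [0.42617679 0.14064286 0.05      ] [-136.54483916    6.63087328]
smallbottle base [0.70206522 0.07606938 0.        ] [145.89629404  29.2398961 ]
slot end [ 25.85907999 -29.82173255]
corner [25.90822897 22.15732651]
vice jaw far (array([0.43077928, 0.20844073, 0.10976049]), np.float64(0.0020919071717247968)) (array([0.34634975, 0.20870268, 0.09102349]), np.float64(0.00019610504003378734))
```

```bash
cat >> h.py <<'E'
from scipy.spatial.transform import Rotation as Ro
def plan(s,bx,by,z):
    R=Ro.from_euler("xyz",s["ee_rot"]);t=np.r_[frombox(np.array([bx,by])/1000),z]
    Rt=Ro.from_euler("xyz",[np.pi,0,np.pi+YAW])
    return np.round(R.inv().apply(t-s["eef_pos"])/.6,4),np.round((R.inv()*Rt).as_rotvec()/np.pi,4),t
def st():
    from station import manip
    s=manip.read_state();b=tobox(s["eef_pos"])*1000
    print("t",s["t"],"box",b.round(1),"z",s["eef_pos"][2].round(4),"rot",np.round(s["ee_rot"],4),"F",np.round(s["ft_force"],1),"w",round(s["width"],4));return s
E
python3 - <<'E'
from h import *
s=st();print(plan(s,-65,22,.20));print(plan(s,-65,22,.15))
E
```

```text
t 0.1 box [-449.1  415.3] z 0.2304 rot [-3.1398e+00  1.0000e-04  2.7569e+00] F [-0.2 -0.2 -0.4] w 0.0855
(array([-0.6874, -0.6057,  0.0517]), array([-0.0006,  0.    , -0.0238]), array([0.49900129, 0.13346889, 0.2       ]))
(array([-0.6874, -0.6056,  0.1351]), array([-0.0006,  0.    , -0.0238]), array([0.49900129, 0.13346889, 0.15      ]))
```

send_rows(targets="-0.05 -0.045 0 0 0 0; -0.11 -0.1 0 0 0 0; -0.17 -0.15 0 0 0 -0.01; -0.23 -0.2 0 0 0 -0.02; -0.29 -0.25 0 0 0 -0.024", fingers=1, newtons=20)

```text
t: 0.6
eef_pos: [0.3586, 0.4188, 0.2303]
ee_rot: [-3.139, -0.0, 2.833]
ft_force: [0.3, 0.1, 0.1]
width: 0.0121
```

Run:
```python
from h import *
s=st();print(plan(s,-65,22,.20));print(plan(s,-65,22,.15))
```

```text
t 0.6 box [-285.7  250.9] z 0.2303 rot [-3.1392e+00 -2.0000e-04  2.8332e+00] F [0.3 0.1 0.1] w 0.0121
(array([-0.3673, -0.382 ,  0.0513]), array([-0.0008, -0.0001,  0.0005]), array([0.49900129, 0.13346889, 0.2       ]))
(array([-0.3673, -0.3818,  0.1346]), array([-0.0008, -0.0001,  0.0005]), array([0.49900129, 0.13346889, 0.15      ]))
```

send_rows(targets="-0.07 -0.07 0 0 0 0; -0.14 -0.14 0.01 0 0 0; -0.21 -0.21 0.02 0 0 0; -0.28 -0.28 0.035 0 0 0; -0.33 -0.34 0.05 0 0 0")

```text
t: 1.1
eef_pos: [0.4703, 0.1969, 0.2068]
ee_rot: [-3.14, 0.0, 2.833]
ft_force: [1.2, 0.3, -0.3]
width: 0.0001
```

Run:
```python
from h import *
s=st();print(plan(s,-65,22,.15));print(plan(s,-65,22,.065))
```

```text
t 1.1 box [-111.6   73.6] z 0.2068 rot [-3.1397e+00  3.0000e-04  2.8333e+00] F [ 1.2  0.3 -0.3] w 0.0001
(array([-0.0776, -0.086 ,  0.0949]), array([-0.0006,  0.0001,  0.0005]), array([0.49900129, 0.13346889, 0.15      ]))
(array([-0.0775, -0.0857,  0.2366]), array([-0.0006,  0.0001,  0.0005]), array([0.49900129, 0.13346889, 0.065     ]))
```

send_rows(targets="-0.03 -0.03 0.02 0 0 0; -0.06 -0.065 0.04 0 0 0; -0.0775 -0.086 0.06 0 0 0; -0.0775 -0.086 0.08 0 0 0; -0.0775 -0.086 0.09 0 0 0")

```text
t: 1.6
eef_pos: [0.498, 0.1339, 0.1516]
ee_rot: [-3.139, -0.002, 2.833]
ft_force: [-0.4, 0.2, -0.0]
width: 0.0
```

Run:
```python
from h import *
from station import imaging
s=st();print(plan(s,-65,22,.065))
d=imaging.get_image("scene");im=d["color"][60:320,150:400,::-1]
cv2.imwrite("pics/a1.png",cv2.resize(im,None,fx=2.3,fy=2.3,interpolation=cv2.INTER_CUBIC))
```

```text
t 1.6 box [-66.1  22.1] z 0.1516 rot [-3.1388e+00 -1.8000e-03  2.8333e+00] F [-0.4  0.2 -0. ] w 0.0
(array([-0.0021,  0.0003,  0.1443]), array([-0.0009, -0.0006,  0.0005]), array([0.49900129, 0.13346889, 0.065     ]))
```

View pics/a1.png

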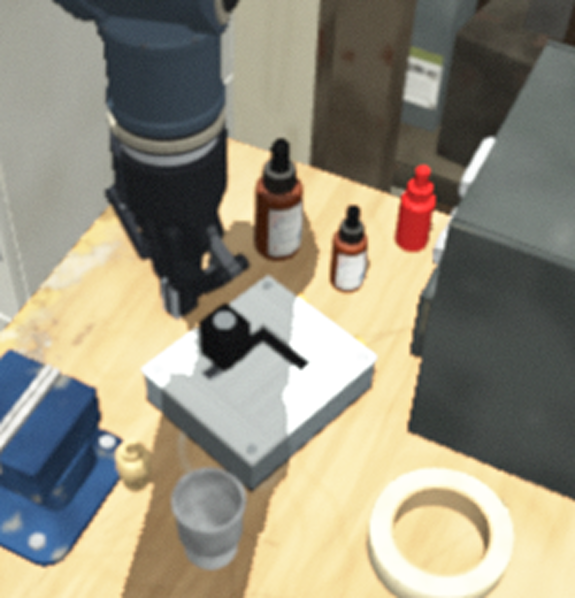

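The view shows the tip at (175,305), clear of the knob at (223,325). The knuckles stick out along the jaw axis (box y), so this orientation suits leg 1. I'll turn 90° for leg 2.

send_rows(targets="0 0 0.04 0 0 0; 0 0 0.08 0 0 0; -0.002 0 0.115 0 0 0; -0.002 0 0.135 0 0 0; -0.002 0 0.144 0 0 0")

```text
t: 2.15
eef_pos: [0.4976, 0.1349, 0.0639]
ee_rot: [-3.138, -0.004, 2.837]
ft_force: [0.7, -0.4, -0.2]
width: 0.0001
```

Run:
```python
from h import *
from station import imaging
s=st();print(plan(s,-50,22,.065),np.round(s["joint_pos"],2))
d=imaging.get_image("scene");im=d["color"][60:320,150:400,::-1]
cv2.imwrite("pics/a2.png",cv2.resize(im,None,fx=2.3,fy=2.3,interpolation=cv2.INTER_CUBIC))
```

```text
t 2.15 box [-66.8  23. ] z 0.0639 rot [-3.1379 -0.004   2.8367] F [ 0.7 -0.4 -0.2] w 0.0001
(array([-0.028 , -0.0018, -0.002 ]), array([-0.0012, -0.0013,  0.0016]), array([0.51328722, 0.12889592, 0.065     ])) [-0.46  0.43  0.14  2.06 -0.09  0.66  1.01]
```

View pics/a2.png

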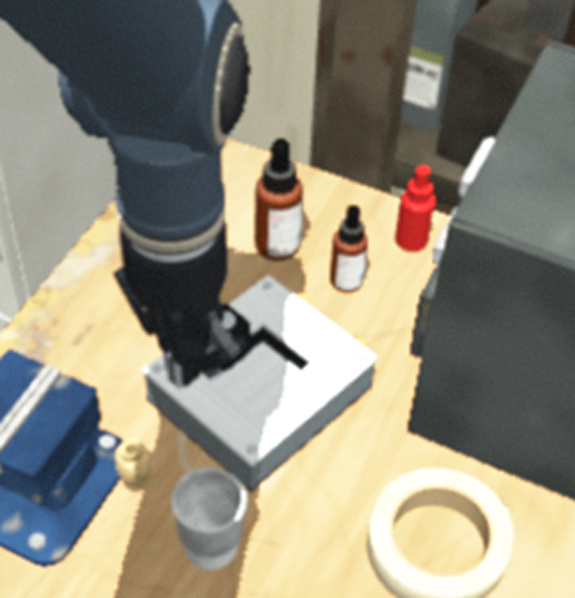

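send_rows(targets="-0.015 -0.001 -0.001 0 0 0.0016; -0.028 -0.0018 -0.002 0 0 0.0016; -0.036 -0.0018 -0.002 0 0 0.0016; -0.044 -0.0018 -0.002 0 0 0.0016; -0.052 -0.0018 -0.002 0 0 0.0016")

```text
t: 2.7
eef_pos: [0.5273, 0.1244, 0.0651]
ee_rot: [-3.138, -0.004, 2.831]
ft_force: [-1.9, 0.3, 1.0]
width: -0.0003
```

Run:
```python
from h import *
s=st();print(plan(s,-10,22,.065),np.round(s["joint_pos"],2))
```

```text
t 2.7 box [-35.3  22. ] z 0.0651 rot [-3.138  -0.0043  2.8313] F [-1.9  0.3  1. ] w -0.0003
(array([-0.0421,  0.0001,  0.0001]), array([-0.0011, -0.0014, -0.0002]), array([0.55138306, 0.11670135, 0.065     ])) [-0.42  0.46  0.14  2.   -0.1   0.69  1.04]
```

Contact, about 2–3 N. I'll continue.

send_rows(targets="-0.01 0 0 0 0 0; -0.02 0 0 0 0 0; -0.03 0 0 0 0 0; -0.038 0 0 0 0 0; -0.042 0 0 0 0 0")

```text
t: 3.2
eef_pos: [0.552, 0.1164, 0.065]
ee_rot: [-3.138, -0.004, 2.831]
ft_force: [-1.3, 1.0, 1.0]
width: -0.0
```

Run:
```python
from h import *
s=st();print(plan(s,-2,22,.065),np.round(s["joint_pos"],2))
```

```text
t 3.2 box [-9.3 21.9] z 0.065 rot [-3.1381 -0.0038  2.8309] F [-1.3  1.   1. ] w -0.0
(array([-0.0121,  0.0002, -0.    ]), array([-0.0011, -0.0012, -0.0003]), array([0.55900222, 0.11426244, 0.065     ])) [-0.39  0.49  0.14  1.95 -0.1   0.71  1.07]
```

send_rows(targets="-0.004 0 0 0 0 0; -0.008 0 0 0 0 0; -0.011 0 0 0 0 0; -0.0125 0 0 0 0 0; -0.014 0 0 0 0 0")

```text
t: 3.7
eef_pos: [0.56, 0.1138, 0.065]
ee_rot: [-3.138, -0.004, 2.831]
ft_force: [-2.0, 0.8, 0.3]
width: 0.0001
```

Run:
```python
from h import *
s=st()
```

```text
t 3.7 box [-0.9 21.9] z 0.065 rot [-3.138  -0.0039  2.831 ] F [-2.   0.8  0.3] w 0.0001
```

send_rows(targets="-0.001 0 0 0 0 0; -0.002 0 0 0 0 0; -0.003 0 0 0 0 0; -0.004 0 0 0 0 0; -0.005 0 0 0 0 0")

```text
t: 4.2
eef_pos: [0.561, 0.1136, 0.0649]
ee_rot: [-3.137, -0.008, 2.832]
ft_force: [-7.3, 1.8, 5.6]
width: -0.0003
```

Run:
```python
from h import *
s=st()
```

```text
t 4.2 box [ 0.1 21.9] z 0.0649 rot [-3.1372 -0.0079  2.8315] F [-7.3  1.8  5.6] w -0.0003
```

It's at the stop (force rising at 0.1 mm). I'll back off, lift and look.

send_rows(targets="0.01 0 0 0 0 0; 0.03 0 0 0 0 0; 0.05 0 0 0 0 0; 0.05 0 -0.06 0 0 0; 0.05 0 -0.12 0 0 0")

```text
t: 4.7
eef_pos: [0.5312, 0.1229, 0.137]
ee_rot: [-3.135, -0.01, 2.832]
ft_force: [1.3, 0.3, 0.5]
width: 0.0001
```

send_rows(targets="0.02 0.04 -0.03 0 0 0.04; 0.04 0.08 -0.03 0 0 0.08; 0.06 0.12 -0.03 0 0 0.12; 0.06 0.12 -0.03 0 0 0.16; 0.06 0.12 -0.03 0 0 0.2")

```text
t: 5.2
eef_pos: [0.5179, 0.2039, 0.1548]
ee_rot: [-3.131, -0.005, 2.202]
ft_force: [0.8, 0.6, -0.2]
width: 0.0
```

Run:
```python
from h import *
from station import imaging
s=st();print(np.round(s["joint_pos"],2))
for n,sl in(("scene",(slice(60,320),slice(150,400))),("top",(slice(130,320),slice(180,363)))):
    d=imaging.get_image(n);pickle.dump(d,open(n+"1.pkl","wb"));im=d["color"][sl][:,:,::-1]
    cv2.imwrite(f"pics/b_{n}.png",cv2.resize(im,None,fx=3 if n=="top" else 2.3,fy=3 if n=="top" else 2.3,interpolation=cv2.INTER_CUBIC))
```

```text
t 5.2 box [-68.4  94.9] z 0.1548 rot [-3.1309 -0.0045  2.2017] F [ 0.8  0.6 -0.2] w 0.0
[-0.67  0.37  0.27  1.9  -0.13  0.9   0.3 ]
```

View pics/b_scene.png

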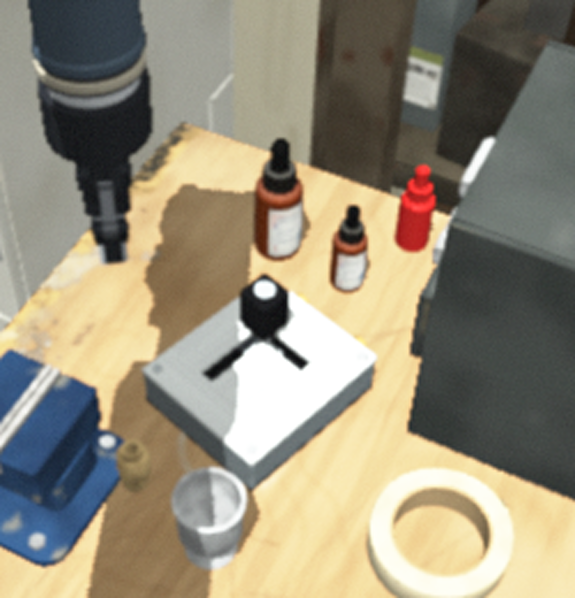

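View pics/b_top.png

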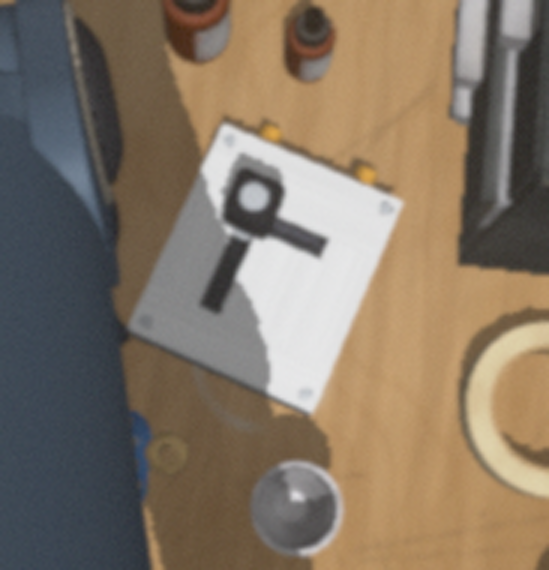

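Knob is at the corner: disc at (263,290) in the scene view and (253,195) in the top view. Everything else is undisturbed.

```bash
cat >> h.py <<'E'
def plan2(s,bx,by,z,dy=-np.pi/2):
    R=Ro.from_euler("xyz",s["ee_rot"]);t=np.r_[frombox(np.array([bx,by])/1000),z]
    Rt=Ro.from_euler("xyz",[np.pi,0,np.pi+YAW+dy])
    return np.round(R.inv().apply(t-s["eef_pos"])/.6,4),np.round((R.inv()*Rt).as_rotvec()/np.pi,4)
E
python3 - <<'E'
from h import *
T=pickle.load(open("top1.pkl","rb"))
w=ray(T,[(180+253/3,130+195/3)],.099)[0];print("disc",tobox(w)*1000)
T=pickle.load(open("top0.pkl","rb"))
for p,z in(((384,228),0),((384,190),.12)): 
    w=ray(T,np.array(p)*.64,z)[0];print("big bottle",w,tobox(w)*1000)
s=st();print(plan2(s,25,74,.155),plan2(s,25,74,.065))
E
```

```text
disc [27.1333606  21.54465888]
big bottle [0.71006269 0.15639278 0.        ] [129.02531176 108.17770671]
big bottle [0.71804895 0.1548926  0.12      ] [137.08874897 109.18366995]
t 5.3 box [-67.8  94. ] z 0.1548 rot [-3.1305 -0.0041  2.2053] F [-1.2 -0.4 -1. ] w 0.0004
(array([-0.1449,  0.0638, -0.0017]), array([-0.0039,  0.0005,  0.3006])) (array([-0.1455,  0.0654,  0.1483]), array([-0.0039,  0.0005,  0.3006]))
```

send_rows(targets="0 0 0 -0.002 0 0.045; -0.02 0.01 0 -0.004 0 0.09; -0.06 0.03 0 -0.004 0 0.135; -0.1 0.045 0 -0.004 0 0.18; -0.13 0.058 0 -0.004 0 0.225")

```text
t: 5.8
eef_pos: [0.5934, 0.1593, 0.1541]
ee_rot: [3.14, 0.0, 1.494]
ft_force: [-0.0, 0.4, -0.9]
width: -0.0
```

Run:
```python
from h import *
s=st();print(plan2(s,25,74,.155),plan2(s,25,74,.065),s["joint_pos"].round(2))
```

```text
t 5.8 box [17.  75.4] z 0.1541 rot [3.1403e+00 1.0000e-04 1.4944e+00] F [-0.   0.4 -0.9] w -0.0
(array([-0.0053,  0.0125, -0.0015]), array([ 0.0004, -0.    ,  0.0743])) (array([-0.0053,  0.0123,  0.1485]), array([ 0.0004, -0.    ,  0.0743])) [-0.66  0.47  0.45  1.79 -0.24  0.94 -0.19]
```

send_rows(targets="-0.003 0.006 0 0 0 0.04; -0.0053 0.0125 0 0 0 0.0743; -0.0053 0.0125 0.03 0 0 0.0743; -0.0053 0.0125 0.06 0 0 0.0743; -0.0053 0.0125 0.09 0 0 0.0743")

```text
t: 6.3
eef_pos: [0.6003, 0.1555, 0.0995]
ee_rot: [3.14, -0.0, 1.264]
ft_force: [0.0, 1.0, -0.6]
width: 0.0002
```

Run:
```python
from h import *
from station import imaging
s=st();print(plan2(s,26,74,.065),s["joint_pos"].round(2))
d=imaging.get_image("scene");im=d["color"][60:320,150:400,::-1]
cv2.imwrite("pics/c1.png",cv2.resize(im,None,fx=2.3,fy=2.3,interpolation=cv2.INTER_CUBIC))
```

```text
t 6.3 box [24.8 73.9] z 0.0995 rot [ 3.1401e+00 -5.0000e-04  1.2637e+00] F [ 0.   1.  -0.6] w 0.0002
(array([0.0002, 0.0019, 0.0575]), array([ 0.0005, -0.0002,  0.0009])) [-0.66  0.55  0.47  1.82 -0.32  0.85 -0.34]
```

View pics/c1.png

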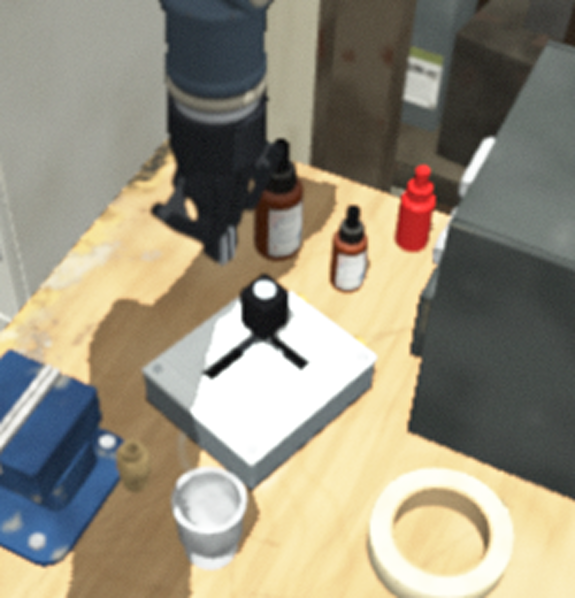

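The tip at (225,250) is on the knob's +y side and clear of the bottle. Next I'll go down and push.

send_rows(targets="0 0.001 0.03 0 0 0; 0 0.002 0.0575 0 0 0; -0.015 0.002 0.0575 0 0 0; -0.03 0.002 0.0575 0 0 0; -0.04 0.002 0.0575 0 0 0")

```text
t: 6.85
eef_pos: [0.5923, 0.1304, 0.0629]
ee_rot: [-3.14, 0.002, 1.262]
ft_force: [0.4, 2.6, -1.6]
width: 0.0003
```

Run:
```python
from h import *
s=st();print(plan2(s,25.5,15,.065))
```

```text
t 6.85 box [24.8 47.6] z 0.0629 rot [-3.1399e+00  2.1000e-03  1.2623e+00] F [ 0.4  2.6 -1.6] w 0.0003
(array([-0.0543,  0.0011, -0.0033]), array([-0.0005,  0.0007,  0.0004]))
```

send_rows(targets="-0.01 0 -0.003 0 0 0; -0.02 0 -0.003 0 0 0; -0.03 0 -0.003 0 0 0; -0.04 0 -0.003 0 0 0; -0.05 0 -0.003 0 0 0")

```text
t: 7.35
eef_pos: [0.5835, 0.1015, 0.0652]
ee_rot: [-3.141, 0.002, 1.262]
ft_force: [0.8, 1.1, 0.8]
width: 0.0001
```

Run:
```python
from h import *
s=st();print(plan2(s,25.5,4,.065))
```

```text
t 7.35 box [25.3 17.3] z 0.0652 rot [-3.1409e+00  1.6000e-03  1.2624e+00] F [0.8 1.1 0.8] w 0.0001
(array([-0.0222,  0.0004,  0.0004]), array([-0.0002,  0.0005,  0.0005]))
```

send_rows(targets="-0.006 0 0 0 0 0; -0.012 0 0 0 0 0; -0.017 0 0 0 0 0; -0.02 0 0 0 0 0; -0.023 0 0 0 0 0")

```text
t: 7.85
eef_pos: [0.5793, 0.0883, 0.0652]
ee_rot: [-3.141, 0.002, 1.263]
ft_force: [0.3, 0.3, 1.3]
width: -0.0
```

Run:
```python
from h import *
s=st()
```

```text
t 7.85 box [25.3  3.4] z 0.0652 rot [-3.1409e+00  1.6000e-03  1.2626e+00] F [0.3 0.3 1.3] w -0.0
```

send_rows(targets="-0.0015 0 0 0 0 0; -0.003 0 0 0 0 0; -0.004 0 0 0 0 0; -0.005 0 0 0 0 0; -0.006 0 0 0 0 0")

```text
t: 8.35
eef_pos: [0.579, 0.0873, 0.0654]
ee_rot: [3.142, -0.001, 1.264]
ft_force: [2.3, 7.1, -0.2]
width: 0.0002
```

Run:
```python
from h import *
s=st()
```

```text
t 8.35 box [25.2  2.4] z 0.0654 rot [ 3.1416e+00 -1.4000e-03  1.2641e+00] F [ 2.3  7.1 -0.2] w 0.0002
```

The stop came at y=2.4 with 7 N, where I expected it. I'll back off the same way, lift and check.

send_rows(targets="0.01 0 0 0 0 0; 0.03 0 0 0 0 0; 0.05 0 0 0 0 0; 0.07 0 -0.04 0 0 0; 0.09 0 -0.11 0 0 0")

```text
t: 8.85
eef_pos: [0.593, 0.1393, 0.1292]
ee_rot: [-3.136, 0.004, 1.265]
ft_force: [0.5, 0.5, -1.4]
width: 0.0001
```

send_rows(targets="0 0 -0.06 0 0 0; 0.02 -0.04 -0.1 0 0 0; 0.06 -0.1 -0.12 0 0 0; 0.1 -0.16 -0.12 0 0 0; 0.14 -0.2 -0.12 0 0 0")

```text
t: 9.35
eef_pos: [0.5024, 0.2579, 0.202]
ee_rot: [-3.135, 0.003, 1.267]
ft_force: [0.4, 1.1, 0.6]
width: 0.0002
```

send_rows(targets="0 0 0 0 0 0; 0 0 0 0 0 0; 0 0 0 0 0 0; 0 0 0 0 0 0; 0 0 0 0 0 0")

```text
t: 9.85
eef_pos: [0.5031, 0.2566, 0.2019]
ee_rot: [-3.136, 0.004, 1.264]
ft_force: [-1.0, -0.4, 0.4]
width: -0.0
```

Run:
```python
from h import *
from station import imaging
s=st()
for n,sl in(("scene",(slice(60,320),slice(150,400))),("top",(slice(130,320),slice(180,363)))):
    d=imaging.get_image(n);pickle.dump(d,open(n+"2.pkl","wb"));im=d["color"][sl][:,:,::-1]
    f=3 if n=="top" else 2.3
    cv2.imwrite(f"pics/d_{n}.png",cv2.resize(im,None,fx=f,fy=f,interpolation=cv2.INTER_CUBIC))
```

```text
t 9.85 box [-98.7 140.5] z 0.2019 rot [-3.1356  0.0039  1.264 ] F [-1.  -0.4  0.4] w -0.0
```

View pics/d_scene.png

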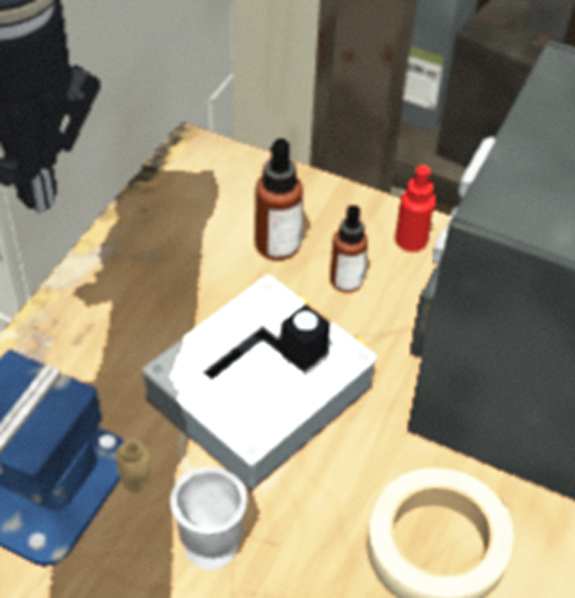

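View pics/d_top.png

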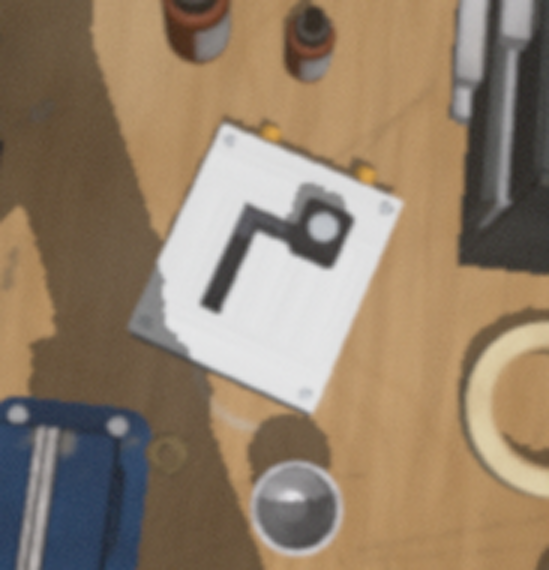

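The knob covers the slot's end: its disc is at (305,322) in the scene view and (323,227) in the top view. The bystanders have not moved. I'll check the disc position once in numbers, then hand in.

Run:
```python
from h import *
from station import close_job
T=pickle.load(open("top2.pkl","rb"));S=pickle.load(open("scene2.pkl","rb"))
print("top",tobox(ray(T,[(180+323/3,130+227/3)],.099)[0])*1000,"scene",tobox(ray(S,[(150+305/2.3,60+322/2.3)],.099)[0])*1000)
print(close_job())
```

```text
top [ 26.46764799 -25.78318319] scene [ 25.64943096 -24.34515892]
the job is handed in; nothing more can be done
None
```

The selector knob is at the end of the slot's second leg, and I handed the job in at about 10 s of the 51 s allowed. With the fingers shut, I pushed the knob's near face to the corner. I then turned the tool 90° and pushed the left face along the other leg. I never gripped or lifted the knob.

**Stops:** both legs ended on a firm stop, with force rising to about 7–8 N where the slot wall was expected.

**Last camera check:** the disc is at box (26.5, -25.8) mm in the top view and (25.6, -24.3) mm in the scene view. The slot end is (25, -23), and with the 1.5 mm play the wall stop is about (26.5, -24.5). The two views differ by about 1.5 mm, which is within the 2 mm calibration.

**Bystanders:** by eye in both final views, the coupler, the cup and all the bottles stand where they were. The arm is clear and touching nothing.

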